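# Unlock the slide fixture with its pull-and-turn knob and run the carriage to its stop

## Task

The carriage of the small slide fixture is locked: pull its sprung black knob up out of the notch, turn it clockwise (seen from above) and let it snap fully down into the next notch. Then slide the carriage by its steel post until its bumper rests against the end stop, and let go of everything. Feel your way: do not force the knob sideways against its notches, do not ram the carriage into the lock or the stop, and leave the oil can, the brass slug and the nut alone.

Things in the scene. Friction and masses are not known exactly. Their poses are not given: they have to be found in the camera images.
- fixture: Slide fixture bolted to the bench: grey plate 104 (x) x 285 (y) x 14 mm. Origin: bench level, on the knob's axis. x crosses the plate, y points from the knob along the plate to carriage and end stop, z up. The plate reaches from y = -50 to +235 mm. Apart from knob and post nothing on it is higher than 53 mm. At the start the knob's bar lies along x within 0.05 rad, key to +x, in the LOCK notch.
- plate_end (a point): Top of the plate at its far (+y) end, middle of the edge, 14 mm above the bench; fixture's axes.
- knob_grip (a point): Centre of the knob's black grip bar, 52 mm long (x axis, red dot on top at the +x end), 16 mm wide (y), 24 mm tall, on a 21 mm hub. Seated in a notch it is 70 mm above the bench (bar 58 to 82 mm). It turns about the vertical axis through the fixture's origin and lifts 14 mm at most. The spring presses it down: 6 N to start lifting, 10 N at 7.5 mm lift, 13 N at 14 mm.
- knob_key: Steel key under the knob, 6 mm wide, moving with it, pointing along the bar's +x. Origin on the knob's axis, 70 mm below the grip's centre; x along key and bar. In a notch it is 7.5 mm deep: below that lift the knob cannot turn, above it turns easily, riding at 7.5 mm on the flat rim. It bears at most 40 N, from a notch flank or from the rim.
- rim_top (a point): On the knob's axis, at the height of the rim's top, 42 mm above the bench; fixture's axes. The toothed rim, radius 12 to 28 mm, is a steel part with the LOCK notch (play 0.07 rad each way) and a brass segment with the FREE notch (play 0.05 rad each way). The rim goes on past FREE, so a knob held up passes over it; turning ends at 89 degrees.
- selector: The knob's shaft; origin at bench level on its axis, x along the bar. The FREE notch lies 50 to 72 degrees clockwise (from above) of the fixture's x axis; its angle is set by hand and not measured (a white line on the brass marks it). When the key comes over it the spring snaps the key down and the flank stops further turning. Below 45 degrees the shaft's lobe locks the carriage.
- post (a point): On the axis of the carriage's upright steel push post, 16 mm in diameter, 62 mm above the bench, 14 mm below its top; bare from 38 to 76 mm. An aluminium block in a nest beside it (top 52 mm high) begins 25 mm from the axis towards the fixture's -x. The carriage (0.6 kg) slides only along the fixture's y with 2 N friction and stays where left; while locked it has 3 mm of play.
- bumper_face (a point): Middle of the front (+y) face of the carriage's round bumper, 25 mm above the bench; fixture's axes.
- stop_face (a point): Middle of the face of the end stop (a dark steel bar) which the bumper meets, 25 mm above the bench; 35 to 65 mm from the bumper at the start, along the fixture's +y.
- oil_can_mid (a point): Red oil can standing to the right of the fixture, 65 x 86 mm, 174 mm tall with its spout; this point is on its middle axis 85 mm up, z axis up. Bystander.
- brass_slug: Brass cube-like slug, 28 x 28 x 24 mm, in front of the fixture; origin at the middle of its underside. Bystander.
- nut_m16: Bright hexagon nut, 28 mm across corners, 13 mm high, in front of the fixture; origin at the middle of its underside. Bystander.
- carriage: The carriage, 88 (x) x 60 (y) mm plate with its post, bumper and a tail beside the knob's shaft; origin at bench level under its middle; fixture's axes. An aluminium workpiece lies loose in its shallow nest. The carriage should not be pressed with more than 25 N against the locking lobe, nor more than 30 N against the stop.
- stop: The end stop, a dark steel bar 90 x 16 mm across the plate, top 40 mm above the bench, fixed; origin at bench level under the middle of the face towards the carriage.

How it is judged (in metres and radians):
On the way, in this order (a step that is already met when the one before it is completed fails the run):
1. the knob has been turned clockwise and has snapped fully down into the FREE notch (z of knob_grip in the frame of fixture below 0.0725 m and angle between the x axis of knob_grip and the x axis of fixture, either way round above 0.7 rad), for 0.2 s.
2. the carriage's bumper is at the end stop (all of step 1 and horizontal distance between bumper_face and stop_face below 0.003 m), for 0.2 s.
At the end, for the whole second after the job is handed in: The knob sits fully down in the FREE notch (grip centre less than 72.5 mm above the bench, turned more than 0.7 rad), and the carriage's bumper is within 3 mm of the end stop (all of step 2); the robot touches nothing.
It fails at once if the knob's key was forced against its notches or the rim (over 40 N) (contact force between knob_key and anything else above 40 N).
It fails at once if the carriage was rammed into the stop (over 30 N) (contact force between carriage and stop above 30 N).
It fails at once if the carriage was forced against the lock (over 25 N) (contact force between carriage and selector above 25 N).
It fails at once if the oil can was disturbed (moved over 15 mm) (distance of oil_can_mid from where it was at the start of the episode above 0.015 m).
It fails at once if the slug or the nut was moved (over 15 mm) (distance of any of brass_slug, nut_m16 from where it was at the start of the episode above 0.015 m).
It also fails if it takes over 67 s, if anything falls off the work surface, if the arm or the gripper's body presses on something with over 40 N, if the wrist force passes 120 N, or if a joint passes its speed limit or range.

## Robot

A 6-joint arm with a two-finger parallel gripper is mounted at the origin on a cart in front of the work surface, level with it; the furniture and walls round the work are solid. World frame = base frame: x ahead of the robot, y to its left, z up, the work surface at z = 0. Lengths are in mm, angles in degrees, forces in N, time in s.
With the tool pointing down it reaches from about 350 to 850 mm from the base axis. Payload 8.1 kg.
Tool frame: the origin (TCP) lies midway between the tips of the shut fingers; the grasp point (between the pads) lies hold_point_z behind it (hold_point_z is the distance from the TCP to the grasp point, in mm); z points along the fingers, x is the direction in which the jaws open and shut, and the axes are right-handed (so a half turn about z gives the same grasp; the last joint's range is limited). The gripper opens to 85 mm and grips with 20 to 120 N. Pads are 22 mm wide; open, the fingers measure 114 mm over their backs; the gripper's body (76 mm by 85 mm) begins 54 mm behind the grasp point. The pads swing forward as they close: fully open they stand 13 mm farther back than shut.
Start: joints at [63.232, 7.471, 85.268, -0, 87.261, -4.893], TCP at [223.534, 556.81, 231.292] pointing down, gripper open.
Joint ranges: [-169.43, 169.43], [-51.17, 129.36], [1.28, 143.12], [-76.62, 256.62], [0, 156.53], [-152.29, 152.29]. Speed limits (degrees/s): [136.94, 136.94, 159.86, 180, 180, 180].

## Interface

Orientations are given as [roll, pitch, yaw] about the fixed x, y, z axes, in that order (R = Rz(yaw) Ry(pitch) Rx(roll)).
In Python, from bench import * gives the robot as it stands.
- The arm moves only by the shell command python3 -m pendant 'ROWS' [OPENING] [FORCE]. ROWS is JSON, a list that holds one entry, the list of rows, each a list of 4 numbers: the shift along the tool's x, y, z normalised to -1 to 1, where 1 is 0.02 m, then the turn about the tool's z normalised to -1 to 1, where 1 is 0.08 rad. A call has exactly 10 rows; each row shifts and turns the pose as measured when the row begins, along the tool's axes as they then stand; what a row does not reach is not made up. A row lasts 1/12 s, in which the tool goes at most 41.7 mm and 7.16 degrees, less where a joint would pass 70% of its speed; a pose out of reach is approached as far as the arm can. A call with a number of a shift or a turn outside -1 to 1 is refused whole. A call with a gripper value outside its range is refused whole. OPENING is the gripper's target within -1 to 1 (fully open at 1, half-way at 0, shut at -1), set as the call begins (- or left out, the last holds). The fingers move at their own pace and stop on an object; FORCE is the grip in N (left out, the last holds). Time passes only in rows, so rows that do not move let the fingers close, or fill a call up. It gives the time, the measured TCP pose, the force and the opening at its end, in the units of the state.
- sense(): the state, without advancing time (a new reading comes with each control period).
- snapshot(name): name is "scene" or "side" or "wrist"; returns the picture (480x640x3 uint8, red, green, blue); there is no depth.
- calibration(name): a dict with "mtx" (3x3 intrinsics, pixels), "D" ([k1, k2, p1, p2, k3] as OpenCV has them; the pictures are not rectified), "world_to_cam" (4x4, takes a point from world to camera coordinates); the wrist camera has in their place "hand_eye" (4x4, takes a point from camera to tool coordinates, whose origin is the TCP and whose axes are the tool frame's). Camera axes: x right, y down, z forward; pixel columns grow to the right and rows downward; lengths in mm; the calibration is good to about 2 mm. A picture is of the moment at which its call begins: read the wrist's pose just before it. calibration takes no time and is no camera call.
- hand_in(): hands the job in, once; it reports no verdict.
The state is a dict: "time": time; "joint_pos": joint angles; "qd": joint speeds; "joint_efforts": joint torques, N m; "tool_pos": TCP position; "tcp_rot": TCP orientation; "ft_force": force on the tool from outside, world axes, zero at the start; "wrist_torque": the same for the moment, N m; "finger_gap": finger opening in mm.
Only numpy, scipy, OpenCV 4.12 (cv2) and the standard library are available. Lean on these libraries where they do the work, as an engineer would, in place of code of your own. Each camera call takes 0.05 s, during which the arm holds its last target.

## Working session

There is one attempt and no reset: what is moved stays moved. The work goes in short steps, Python scripts to look and compute and a shell command to move; the robot and the scene stay as the last step left them, time stands still between calls to the robot, and variables do not carry over. Pictures are saved under pics/ and viewed, and the job is handed in when it is done.

```bash
ls; mkdir -p pics
python3 - <<'E'
from bench import *
import cv2
print(sense())
for n in ("scene","side","wrist"):
    im=snapshot(n); cv2.imwrite(f"pics/{n}0.png",im[:,:,::-1]); print(n,calibration(n))
E
```

```text
pics
{'time': 0.0, 'joint_pos': array([ 6.32329110e+01,  7.51630766e+00,  8.53310552e+01,  1.51211727e-03,
        8.72600876e+01, -4.89177612e+00]), 'qd': array([ 0.04124067,  0.06332846,  0.04834385, -0.04020126,  0.03363056,
       -0.07202934]), 'joint_efforts': array([ 7.15033966e-04, -5.69367313e+01, -5.00575376e+01, -2.08996385e-04,
        1.38986195e-02,  3.61900914e-05]), 'tool_pos': array([223.25992793, 556.31806279, 230.21489454]), 'tcp_rot': array([-1.79989333e+02,  1.06930283e-01,  6.81246234e+01]), 'ft_force': array([ 0.17727995, -0.61406336, -0.44035005]), 'wrist_torque': array([ 0.01816685, -0.00405091,  0.03526917]), 'finger_gap': 85.44361719877999}
scene {'mtx': array([[515.05126729,   0.        , 321.07672953],
       [  0.        , 515.05126729, 245.71515206],
       [  0.        ,   0.        ,   1.        ]]), 'D': array([0.01739946, 0.        , 0.        , 0.        , 0.        ]), 'world_to_cam': array([[-8.23055750e-01, -5.67960522e-01,  2.78796682e-04,
         4.27587991e+02],
       [-4.17567524e-01,  6.04781979e-01, -6.78141667e-01,
         3.31514413e+
[... 678 characters left out ...]
40262e+02],
       [ 0.00000000e+00,  0.00000000e+00,  0.00000000e+00,
         1.00000000e+00]])}
wrist {'mtx': array([[415.06496143,   0.        , 320.28879181],
       [  0.        , 415.06496143, 237.065979  ],
       [  0.        ,   0.        ,   1.        ]]), 'D': array([-0.09753761,  0.        ,  0.        ,  0.        ,  0.        ]), 'hand_eye': array([[ 9.99999887e-01,  4.48314878e-04, -1.57196730e-04,
        -1.33544427e+00],
       [-3.89668732e-04,  9.63302750e-01,  2.68416951e-01,
        -6.84972666e+01],
       [ 2.71763355e-04, -2.68416860e-01,  9.63302816e-01,
        -1.42080461e+02],
       [ 0.00000000e+00,  0.00000000e+00,  0.00000000e+00,
         1.00000000e+00]])}
```

View pics/scene0.png

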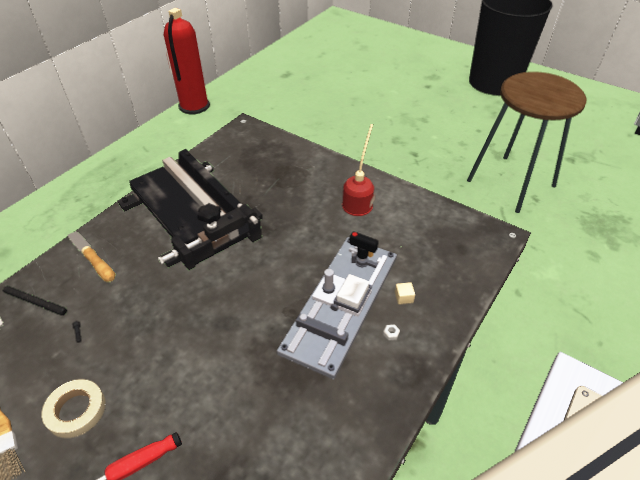

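View pics/side0.png

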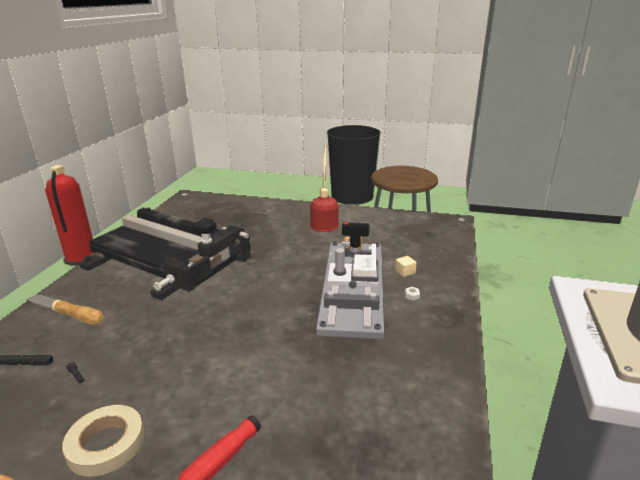

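View pics/wrist0.png

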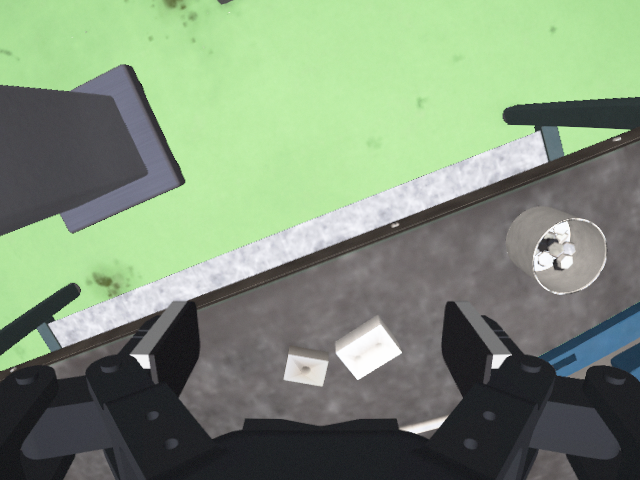

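The scene view shows the knob at about (363,240) with its red dot at (354,234). The post top is at (329,272), the stop bar at (322,330), the slug at (405,293) and the nut at (392,332). The side view shows the same layout. I'll triangulate from these.

```bash
cat > h.py <<'E'
from bench import *
import cv2, numpy as np
from scipy.spatial.transform import Rotation as R
def Ttool(s=None):
    s=s or sense(); T=np.eye(4); T[:3,:3]=R.from_euler('xyz',s['tcp_rot'],degrees=True).as_matrix(); T[:3,3]=s['tool_pos']; return T
def cam(name,s=None):
    c=calibration(name)
    W=np.linalg.inv(c['world_to_cam']) if 'world_to_cam' in c else Ttool(s)@c['hand_eye']
    return c['mtx'],c['D'],W
def ray(C,p):
    K,D,W=C; u=cv2.undistortPoints(np.array([[p]],float),K,D)[0,0]
    return W[:3,3],W[:3,:3]@np.array([u[0],u[1],1.])
def onz(C,p,z):
    o,d=ray(C,p); return o+d*(z-o[2])/d[2]
def proj(C,P):
    K,D,W=C; M=np.linalg.inv(W); return cv2.projectPoints(np.atleast_2d(np.array(P,float)),cv2.Rodrigues(M[:3,:3])[0],M[:3,3],K,D)[0][:,0]
def tri(obs):
    A=np.zeros((3,3));b=np.zeros(3);L=[]
    for C,p in obs:
        o,d=ray(C,p);d=d/np.linalg.norm(d);P=np.eye(3)-np.outer(d,d);A+=P;b+=P@o;L.append((o,P))
    x=np.linalg.solve(A,b); return x,[np.linalg.norm(P@(x-o)) for o,P in L]
E
python3 - <<'E'
from h import *
a=cv2.imread('pics/scene0.png');b=cv2.imread('pics/side0.png')
c=np.hstack([cv2.resize(a[220:380,270:430],(560,560),interpolation=2)[:, :390*2//2+170],cv2.resize(b[190:340,300:430],(485,560),interpolation=2)])
cv2.imwrite('pics/s1.png',cv2.resize(a[220:380,270:430],(600,600),interpolation=cv2.INTER_CUBIC))
cv2.imwrite('pics/s2.png',cv2.resize(b[190:350,290:450],(600,600),interpolation=cv2.INTER_CUBIC))
S=cam('scene');D=cam('side')
for n,p,z in [('knob',(364,239),82),('post',(329,271),76),('end1',(281,350),14),('end2',(333,372),14),('far1',(348,240),14),('far2',(396,252),14)]: print(n,onz(S,p,z))
for n,p,z in [('knob',(356,224),82),('post',(340,247),76),('end1',(320,331),14),('end2',(383,332),14),('slug',(405,258),24),('nut',(413,292),13)]: print(n,onz(D,p,z))
E
```

```text
knob [ 511.72108875 -122.56682865   82.        ]
post [524.21341591 -30.34831895  76.        ]
end1 [523.34844047 109.1281072   14.        ]
end2 [431.80544523  94.09004347  14.        ]
far1 [ 566.13638755 -160.00084591   14.        ]
far2 [ 473.81452645 -185.48576583   14.        ]
knob [ 510.68017922 -125.4966979    82.        ]
post [523.32256892 -40.18119446  76.        ]
end1 [520.33143093 117.31351391  14.        ]
end2 [426.70365028  97.7013049   14.        ]
slug [ 414.22986845 -119.00137126   24.        ]
nut [391.06365184 -23.43798812  13.        ]
```

View pics/s1.png

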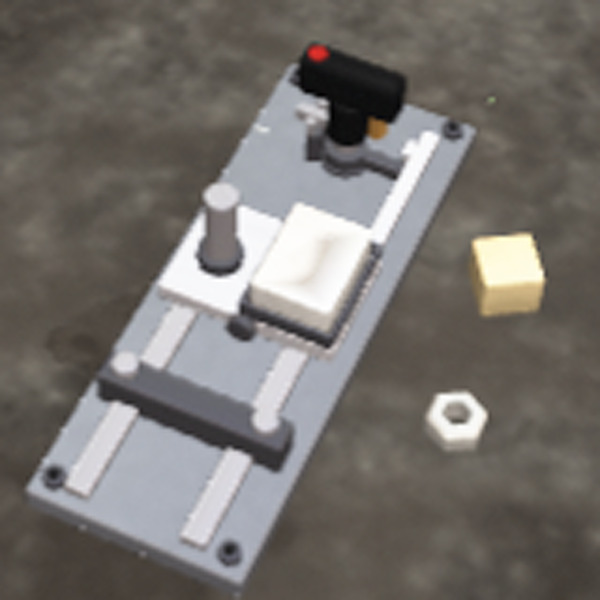

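View pics/s2.png

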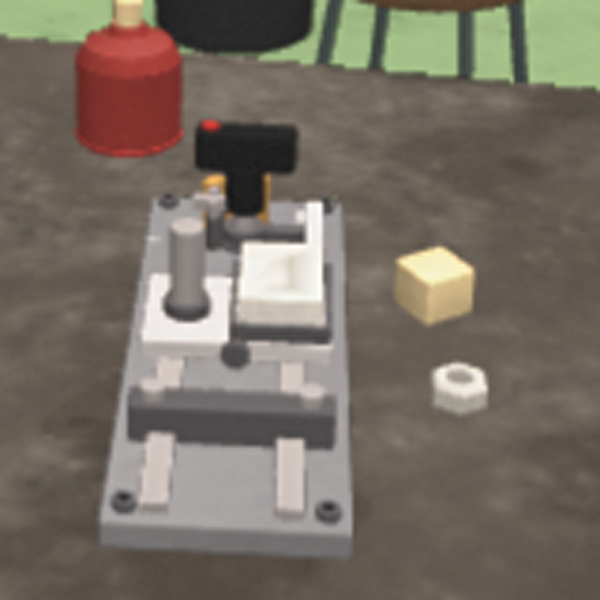

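Run:
```python
from h import *
S=cam('scene');D=cam('side')
print('can',onz(S,(358,212),0),onz(D,(324,231),0),tri([(S,(371,125)),(D,(325,146))]))
print('vise',onz(S,(208,215),60), onz(S,(260,235),20))
print('dot',tri([(S,(270+318/3.75,220+54/3.75)),(D,(290+210/3.75,190+126/3.75))]))
print('post',tri([(S,(270+222/3.75,220+195/3.75)),(D,(290+187/3.75,190+226/3.75))]))
```

```text
can [ 599.00060977 -251.28021748    0.        ] [ 602.44125185 -242.39068304    0.        ] (array([ 616.22790713, -310.10430174,  173.67090086]), [np.float64(0.9861975493162618), np.float64(0.9861975493159076)])
vise [799.93841793 -25.67278137  60.        ] [711.81591263 -68.83213678  20.        ]
dot (array([ 529.87674099, -121.76148078,   82.97066046]), [np.float64(0.7367235762792819), np.float64(0.7367235762792317)])
post (array([521.58835741, -27.96299988,  76.68146606]), [np.float64(0.7381685443837718), np.float64(0.7381685443838714)])
```

```bash
python3 -m pendant '[[[-1,1,0,0],[-1,1,0,0],[-1,1,0,0],[-1,1,0,0],[-1,1,0,0],[-1,1,0,0],[-1,1,0,0],[-1,1,0,0],[-1,1,0,0],[-1,1,0,0]]]'
```

```text
time: 0.98
tool_pos: [334.1, 288.2, 225.6]
tcp_rot: [-179.8, 0.4, 68.6]
ft_force: [0.9, 0.3, -0.1]
finger_gap: 85.4
```

```bash
python3 -m pendant '[[[-1,1,-0.2,0],[-1,1,-0.2,0],[-1,1,0,0],[-1,1,0,0],[-1,1,0,0],[-1,1,0,0],[-1,1,0,0],[-1,1,0,0],[-1,1,0,0],[-1,1,0,0]]]'; python3 -m pendant '[[[-1,1,0,0],[-1,1,0,0],[-1,1,0,0],[-1,1,0,0],[-1,1,0,0],[-0.5,0.5,0,0],[0,0,0,-0.8],[0,0,0,-0.8],[0,0,0,-0.8],[0,0,0,-0.8]]]'
```

```text
time: 1.82
tool_pos: [449.1, 14.8, 233.3]
tcp_rot: [-179.8, 0.4, 68.7]
ft_force: [0.5, -0.4, -0.5]
finger_gap: 85.3
time: 2.65
tool_pos: [512.6, -143.1, 229.7]
tcp_rot: [-179.4, 0.4, 83.3]
ft_force: [0.2, 0.4, 0.1]
finger_gap: 85.3
```

```bash
python3 -m pendant '[[[0.5,0,0.5,-0.8],[0.5,0,0.5,-0.8],[0,0,0.5,-0.8],[0,0,0.5,-0.8],[0,0,0,-0.2],[0,0,0,0],[0,0,0,0],[0,0,0,0],[0,0,0,0],[0,0,0,0]]]'
python3 - <<'E'
from h import *
s=sense();np.save('pics/s1.npy',s,allow_pickle=True);im=snapshot('wrist');cv2.imwrite('pics/w1.png',im[:,:,::-1]);print(s['tool_pos'],s['tcp_rot'])
E
```

```text
time: 3.48
tool_pos: [513.5, -123.4, 188.6]
tcp_rot: [-179.3, 0.2, 99.4]
ft_force: [0.0, 0.5, 0.1]
finger_gap: 85.5
[ 513.52283052 -123.43302068  188.55582039] [-179.25698958    0.19665868   99.40175864]
```

View pics/w1.png

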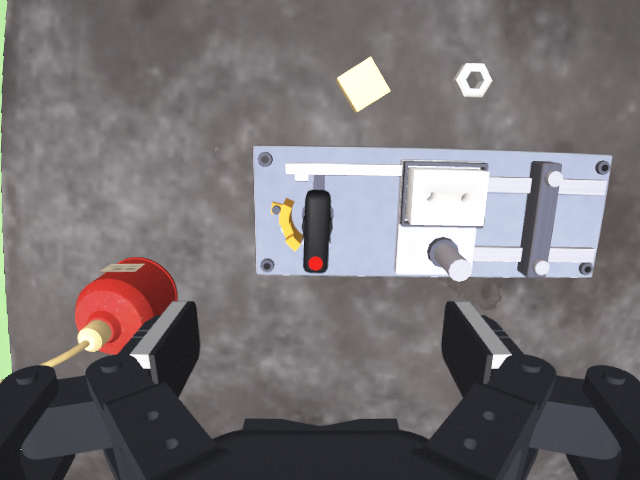

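Run:
```python
from h import *
im=cv2.imread('pics/w1.png')
cv2.imwrite('pics/w1b.png',cv2.resize(im[150:300,245:345],(520,780)[::1],interpolation=cv2.INTER_CUBIC)[:600] if 0 else cv2.resize(im[160:290,250:345],(438,600),interpolation=cv2.INTER_CUBIC))
s=np.load('pics/s1.npy',allow_pickle=True).item()
C=cam('wrist',s)
# plate corners z=14
cs={n:onz(C,p,14) for n,p in dict(a=(254,146.5),b=(611,155.5),c=(256.5,276),d=(602,278)).items()}
for n in cs: print(n,cs[n])
d=cs['b']-cs['a'];e=cs['d']-cs['c'];print(np.linalg.norm(d),np.linalg.norm(e),np.linalg.norm(cs['c']-cs['a']),np.degrees(np.arctan2(-d[0],d[1])),np.degrees(np.arctan2(-e[0],e[1])))
hsv=cv2.cvtColor(im,cv2.COLOR_BGR2HSV)
m=((hsv[...,2]<60)).astype(np.uint8); m[:180]=0;m[280:]=0;m[:,:295]=0;m[:,340:]=0
n,l,st,ce=cv2.connectedComponentsWithStats(m);print(st,ce)
red=((hsv[...,1]>150)&((hsv[...,0]<8)|(hsv[...,0]>172))).astype(np.uint8);red[:,:295]=0;red[:,340:]=0
M=cv2.moments(red,True);rp=(M['m10']/M['m00'],M['m01']/M['m00']);print('dot',rp,onz(C,rp,82))
print('post',onz(C,(458,269),76))
```

```text
a [ 468.86164602 -183.02737961   14.        ]
b [426.17221244  94.52134477  14.        ]
c [ 571.20740954 -168.06596904   14.        ]
d [526.32190509 121.26895923  14.        ]
280.8125391447412 292.79584905795804 103.43354927796092 8.744070981771463 8.818195472885803
[[     0      0    640    480 306257]
 [   303    190     28     82    939]
 [   302    226      1      2      2]
 [   320    243      1      1      1]
 [   319    245      1      1      1]] [[319.50658434 239.53305557]
 [317.38977636 228.73695421]
 [302.         226.5       ]
 [320.         243.        ]
 [319.         245.        ]]
dot (315.140350877193, 263.0175438596491) [ 529.78557447 -125.30924191   82.        ]
post [520.57126827 -31.8626256   76.        ]
```

View pics/w1b.png

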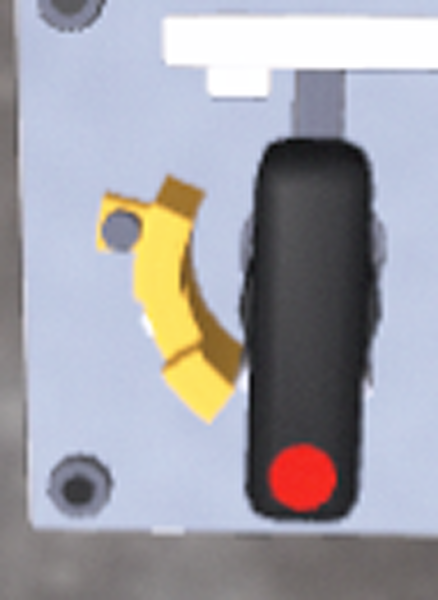

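Run:
```python
from h import *
s=np.load('pics/s1.npy',allow_pickle=True).item()
C=cam('wrist',s)
k=onz(C,(316.2,231.6),82);print('knob',k)
k2=onz(C,(316,195),82);k3=onz(C,(316,268),82)
print(proj(C,[[k[0],k[1],42],[k[0],k[1],14]]))
e=np.array([np.cos(np.radians(8.8)),np.sin(np.radians(8.8))]);f=np.array([-e[1],e[0]])
def fx(p,z):
    q=onz(C,p,z)[:2]-k[:2];x,y=q@e,q@f;return np.round([x,y,np.hypot(x,y),-np.degrees(np.arctan2(y,x))],1)
for n,z in [((147,325),42),((147,325),36),((147,325),30),((215,420),42),((165,360),42),((200,345),42),((165,205),42),((165,375),34),((135,250),42),((140,300),42)]:
    print(n,z,fx((250+n[0]/4.61,160+n[1]/4.615),z))
d=onz(C,(315.1,263),82)-k;print('bar yaw',np.degrees(np.arctan2(d[1],d[0])), 'plate end mid', fx((606.5,217),14),'post',fx((458,269),76))
# bar long edges
im=cv2.imread('pics/w1.png').max(2)
for r in range(200,262,6):
    row=im[r,290:345]; print(r,np.where(row<70)[0][[0,-1]]+290,row[8:20],row[30:46])
```

```text
knob [ 509.45898089 -127.95030692   82.        ]
[[316.94800877 217.96842795]
 [317.36517627 210.37338252]]
(147, 325) 42 [  9.4 -25.1  26.9  69.4]
(147, 325) 36 [ 10.9 -25.7  27.9  67. ]
(147, 325) 30 [ 12.4 -26.3  29.1  64.7]
(215, 420) 42 [ 24.8 -14.6  28.7  30.5]
(165, 360) 42 [ 15.1 -22.4  27.   56.1]
(200, 345) 42 [ 12.6 -16.9  21.   53.3]
(165, 205) 42 [ -9.6 -22.1  24.1 113.3]
(165, 375) 34 [ 19.7 -23.1  30.4  49.5]
(135, 250) 42 [ -2.5 -26.9  27.   95.2]
(140, 300) 42 [  5.5 -26.2  26.7  78.2]
bar yaw 7.33066843025423 plate end mid [  1.6 237.3 237.3 -89.6] post [ 25.7  93.3  96.7 -74.6]
200 [306 329] [224 225 227 224 226 226 216 103  41  52  64  72] [ 72  69  67  62  62  59  52  48  44  37  92 191 225 225 224 223]
206 [305 329] [227 226 225 224 226 219 157  54  46  51  59  70] [ 71  67  65  66  63  58  53  45  41  35  71 163 227 227 227 229]
212 [305 329] [225 225 227 220 171 148  95  34  44  50  61  69] [ 69  68  66  66  63  58  49  45  39  38  71 121 160 186 226 225]
218 [304 330] [226 226 226 220 173  88  28  36  47  50  57  67] [ 69  66  64  62  59  50  51  43  39  32  
[... 233 characters left out ...]
7  52  48  45  44  37  43  59 112 211 227 227 226]
236 [304 328] [139 142 144 138 100  76  48  36  47  49  56  67] [ 62  62  61  55  49  48  42  42  35  75 166 225 226 225 225 225]
242 [304 327] [236 176 151 185 243 238  34  42  47  50  56  66] [ 63  60  57  50  50  43  41  34  88 163 145 226 225 226 225 225]
248 [304 327] [219 226 227 227 225 194  34  45  49  53  55  64] [ 61  59  57  50  48  47  41  35 118 227 226 227 229 228 228 228]
254 [304 327] [224 225 225 225 221 166  38  44  47  53  54  61] [ 57  58  54  47  44  41  39  47 132 227 228 230 230 229 229 229]
260 [304 327] [227 226 226 227 215 119  38  45  49  54  90 190] [242 222 103  52  48  44  37  69 157 226 226 226 226 226 228 228]
```

```bash
python3 -m pendant '[[[-0.14,-0.23,0.5,0.3],[0,0,0.6,0],[0,0,0.6,0],[0,0,0.6,0],[0,0,0.6,0],[0,0,0.4,0],[0,0,0,0],[0,0,0,0],[0,0,0,0],[0,0,0,0]]]'
python3 - <<'E'
from h import *
s=sense();np.save('pics/s2.npy',s,allow_pickle=True);im=snapshot('wrist');cv2.imwrite('pics/w2.png',im[:,:,::-1]);print(s['tool_pos'],s['tcp_rot'])
im=im[:,:,::-1]
hsv=cv2.cvtColor(im,cv2.COLOR_BGR2HSV)
cv2.imwrite('pics/w2b.png',cv2.resize(im[140:340,220:400],(540,600),interpolation=cv2.INTER_CUBIC))
E
```

```text
time: 4.37
tool_pos: [506.0, -127.7, 113.3]
tcp_rot: [-179.1, 0.1, 97.7]
ft_force: [-0.1, 0.9, -0.1]
finger_gap: 85.6
[ 505.99304677 -127.73320854  113.3441233 ] [-1.79086703e+02  1.34340265e-01  9.77207239e+01]
```

View pics/w2.png

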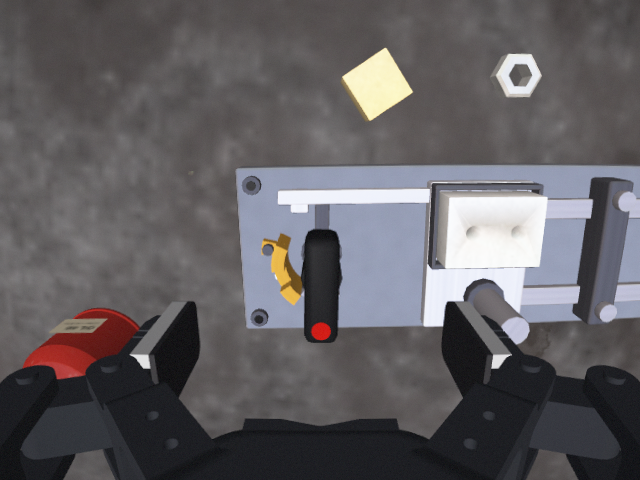

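View pics/w2b.png

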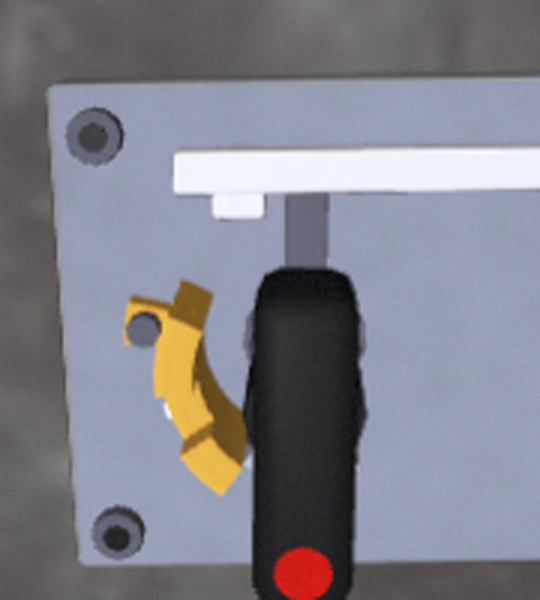

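Run:
```python
from h import *
s=np.load('pics/s2.npy',allow_pickle=True).item()
C=cam('wrist',s)
im=cv2.imread('pics/w2.png');hsv=cv2.cvtColor(im,cv2.COLOR_BGR2HSV)
red=((hsv[...,1]>150)&((hsv[...,0]<8)|(hsv[...,0]>172))).astype(np.uint8);red[:,:300]=0;red[:,340:]=0
M=cv2.moments(red,True);rp=(M['m10']/M['m00'],M['m01']/M['m00']);d=onz(C,rp,82);print('dot',rp,d)
m=im.max(2)
L=[]
for r in range(262,342,8):
    w=np.where((m[r,295:350]<80)|(red[r,295:350]>0))[0]+295; L.append(w[[0,-1]]);print(r,w[[0,-1]],onz(C,(w[[0,-1]].mean(),r),82))
print('ends',onz(C,(321,343),82),onz(C,(321,230),82))
a,b=onz(C,(w[[0,-1]].mean(),r),82),0
for p,z in [((220+50/3,140+87/3),14),((220+80/3,140+565/3),14)]: print(onz(C,p,z))
# edges
for rr in (260,330):print(onz(C,(0,0),14)[:0])
a=onz(C,(250,167),14);b=onz(C,(560,165),14);print('edge yaw',np.degrees(np.arctan2(-(b-a)[0],(b-a)[1])))
k=np.array([508.5,-128.5])
for k in (np.array([509.5,-128]),np.array([508.5,-127])):
  for z in (42,36):
    q=onz(C,(275.7,276.7),z)[:2]-k; print('tick',np.hypot(*q),8.8-np.degrees(np.arctan2(q[1],q[0])))
```

```text
dot (320.56401384083046, 330.7370242214533) [ 529.64310438 -125.37058685   82.        ]
262 [303 339] [ 496.35947773 -129.70816807   82.        ]
270 [302 340] [ 500.05811664 -129.20354445   82.        ]
278 [301 341] [ 503.79843583 -128.69321079   82.        ]
286 [302 338] [ 507.64293744 -128.62175943   82.        ]
294 [305 338] [ 511.37971299 -127.43088297   82.        ]
302 [305 337] [ 515.2852596  -127.12579094   82.        ]
310 [305 337] [ 519.20840767 -126.59041414   82.        ]
318 [304 337] [ 523.21288132 -126.2758738    82.        ]
326 [304 337] [ 527.23828578 -125.72792923   82.        ]
334 [304 337] [ 531.31765894 -125.1726308    82.        ]
ends [ 535.94214392 -124.30655692   82.        ] [ 481.95268168 -131.67353313   82.        ]
[ 468.71687028 -183.17638963   14.        ]
[ 569.62977669 -168.27810843   14.        ]
[]
[]
edge yaw 8.549247247412405
tick 26.189997298269468 72.5007724038677
tick 27.616860991738125 68.63793080752005
tick 27.533282754978178 71.55715122399899
tick 28.986178826619003 67.92204560488575
```

```bash
python3 -m pendant '[[[0.02,0.2,0.4,0.1],[0,0,0.4,0],[0,0,0.4,0],[0,0,0.4,0],[0,0,0.4,0],[0,0,0.3,0],[0,0,0,0],[0,0,0,0],[0,0,0,0],[0,0,0,0]]]'
```

```text
time: 5.25
tool_pos: [510.4, -127.1, 63.2]
tcp_rot: [-179.2, 0.2, 97.2]
ft_force: [-0.3, 0.5, -0.9]
finger_gap: 85.4
```

```bash
python3 -m pendant '[[[0,0,0.05,0],[0,0,0,0],[0,0,0,0],[0,0,0,0],[0,0,0,0],[0,0,0,0],[0,0,0,0],[0,0,0,0],[0,0,0,0],[0,0,0,0]]]' -0.47 20;  python3 - <<'E'
from h import *
s=sense();im=snapshot('wrist');im=im[:,:,::-1];cv2.imwrite('pics/w3.png',im);print(s['tool_pos'],s['tcp_rot'])
cv2.imwrite('pics/w3b.png',cv2.resize(im[260:460,220:420],(600,600),interpolation=cv2.INTER_CUBIC))
E
```

```text
time: 6.08
tool_pos: [512.0, -127.6, 64.3]
tcp_rot: [-179.4, 0.3, 97.2]
ft_force: [0.4, -0.5, -0.1]
finger_gap: 22.5
[ 511.97974051 -127.64766291   64.25433516] [-179.38628295    0.2861353    97.21890482]
```

View pics/w3.png

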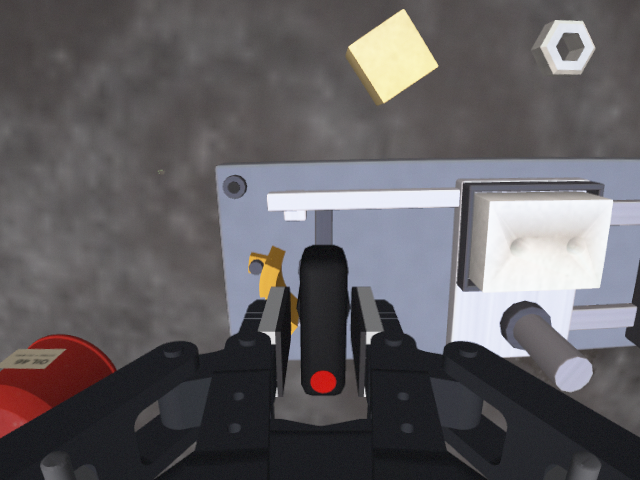

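View pics/w3b.png

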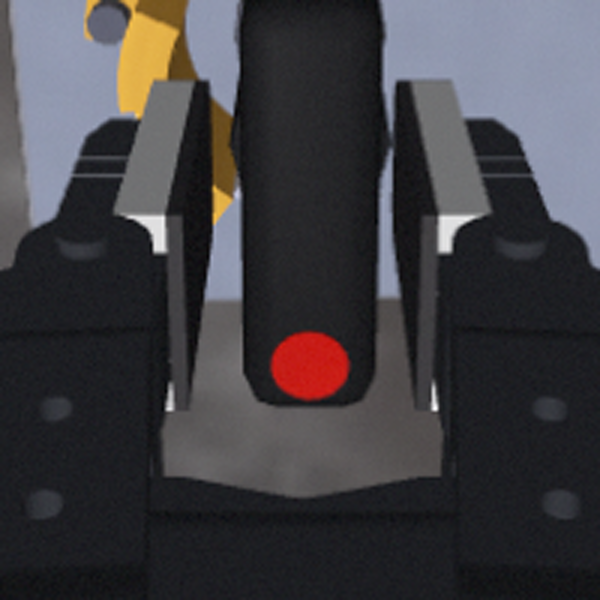

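```bash
python3 -m pendant '[[[0.05,-0.07,0.12,0],[0,0,0,0],[0,0,0,0],[0,0,0,0],[0,0,0,0],[0,0,0,0],[0,0,0,0],[0,0,0,0],[0,0,0,0],[0,0,0,0]]]' -1 20;  python3 - <<'E'
from h import *
s=sense();im=snapshot('wrist');im=im[:,:,::-1];cv2.imwrite('pics/w4.png',im);print(s['tool_pos'],s['tcp_rot'],s['wrist_torque'])
cv2.imwrite('pics/w4b.png',cv2.resize(im[260:460,220:420],(600,600),interpolation=cv2.INTER_CUBIC))
E
```

```text
time: 6.97
tool_pos: [511.6, -126.8, 63.4]
tcp_rot: [-179.5, 0.3, 97.2]
ft_force: [0.1, 0.3, 1.9]
finger_gap: 15.3
[ 511.55144603 -126.81936703   63.40343812] [-179.53080599    0.32160546   97.22160563] [-0.00495438  0.1480581   0.00850291]
```

View pics/w4b.png

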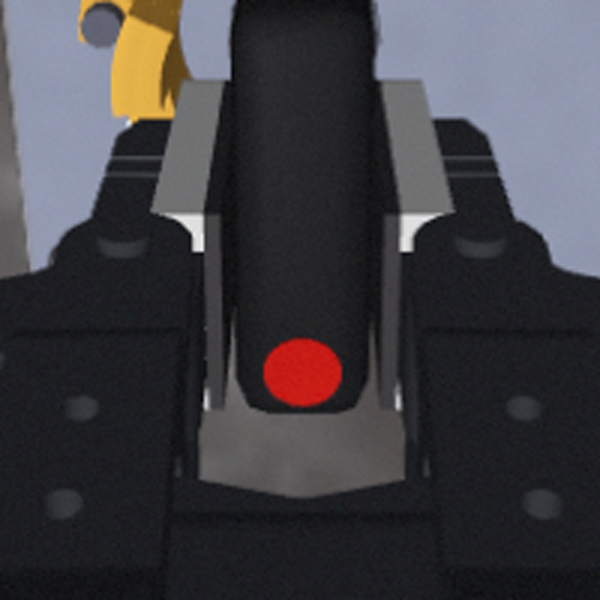

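```bash
python3 -m pendant '[[[0,0,0,0],[0,0,0,0],[0,0,-0.1,0],[0,0,-0.1,0],[0,0,-0.1,0],[0,0,-0.1,0],[0,0,0,0],[0,0,0,0],[0,0,0,0],[0,0,0,0]]]' -1 90;  python3 - <<'E'
from h import *
s=sense();print(s['tool_pos'],s['tcp_rot'],s['ft_force'],s['wrist_torque'])
E
```

```text
time: 7.85
tool_pos: [511.3, -126.7, 67.8]
tcp_rot: [-179.5, 0.3, 97.2]
ft_force: [5.4, -0.3, -8.5]
finger_gap: 14.0
[ 511.2773994  -126.7133799    67.81785686] [-179.52926767    0.31065187   97.20919666] [ 5.39733836 -0.32838434 -8.51862738] [-0.28468697 -0.81541954  0.01661434]
```

```bash
python3 -m pendant '[[[0,0.02,-0.1,0],[0,0.01,-0.1,0],[0,0,-0.1,0],[0,0,-0.1,0],[0,0,0,0],[0,0,0,0],[0,0,0,0],[0,0,0,0],[0,0,0,0],[0,0,0,0]]]';  python3 - <<'E'
from h import *
s=sense();print(s['tool_pos'],s['tcp_rot'],s['ft_force'],s['wrist_torque'])
E
```

```text
time: 8.68
tool_pos: [511.2, -126.7, 72.2]
tcp_rot: [-179.5, 0.3, 97.2]
ft_force: [5.6, -1.9, -10.5]
finger_gap: 14.3
[ 511.20568237 -126.70660557   72.21125997] [-179.46812535    0.29858384   97.19294859] [  5.5605203   -1.91693011 -10.51424155] [-0.38705727 -1.02730152  0.00560177]
```

```bash
python3 -m pendant '[[[0,0.02,-0.1,0],[0,0.01,0,0],[0,0,0,0],[0,0,0,0.3],[0,0,0,0.4],[0,0,0,0.4],[0,0,0,0.4],[0,0,0,0.4],[0,0,0,0],[0,0,0,0]]]';  python3 - <<'E'
from h import *
s=sense();print(s['tool_pos'],s['tcp_rot'],s['ft_force'],s['wrist_torque'])
im=snapshot('wrist');im=im[:,:,::-1];cv2.imwrite('pics/w5.png',im)
cv2.imwrite('pics/w5b.png',cv2.resize(im[220:460,200:440],(600,600),interpolation=cv2.INTER_CUBIC))
E
```

```text
time: 9.52
tool_pos: [511.3, -126.4, 71.0]
tcp_rot: [-179.5, 0.3, 88.0]
ft_force: [4.2, -1.4, -7.3]
finger_gap: 14.1
[ 511.26171923 -126.41666336   70.96740422] [-179.48089948    0.34503158   88.03199474] [ 4.22635048 -1.39730684 -7.31974615] [-0.28723239 -0.71141739  0.09550257]
```

View pics/w5b.png

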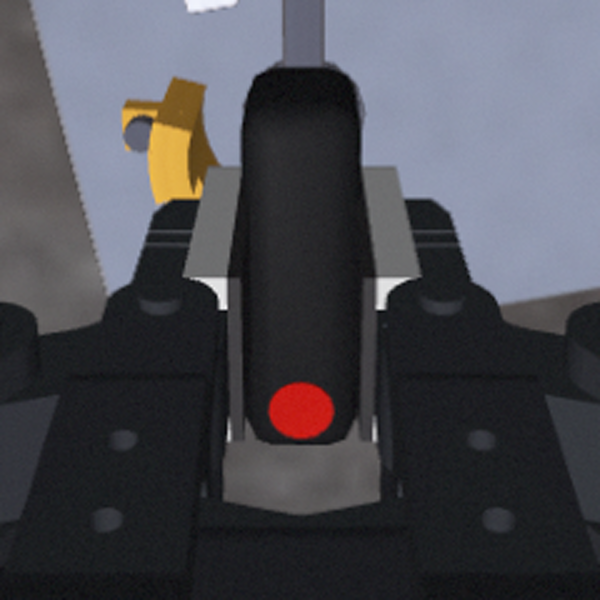

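```bash
python3 -m pendant '[[[0,0,-0.1,0],[0,0.01,-0.05,0.6],[0,0.01,-0.03,0.6],[0,0,-0.03,0.6],[0,0,-0.03,0.6],[0,0,-0.03,0.6],[0,0,-0.03,0.6],[0,0,-0.03,0.6],[0,0,-0.03,0.6],[0,0,-0.03,0.3]]]';  python3 - <<'E'
from h import *
s=sense();print(s['tool_pos'],s['tcp_rot'],s['ft_force'],s['wrist_torque'])
E
```

```text
time: 10.4
tool_pos: [511.2, -125.6, 75.3]
tcp_rot: [-179.6, 0.5, 63.6]
ft_force: [5.2, -1.8, -13.6]
finger_gap: 14.0
[ 511.22882909 -125.62692628   75.30479083] [-179.59998606    0.45162549   63.63109577] [  5.17246293  -1.78614931 -13.58295463] [-0.30584313 -1.12681876  0.04107582]
```

```bash
python3 -m pendant '[[[0,0,0.05,0.5],[0,0.01,0,0.6],[0,0.01,0,0.6],[0,0,0,0.6],[0,0,0,0.6],[0,0,0,0.6],[0,0,0,0.6],[0,0,0,0.6],[0,0,0,0.3],[0,0,0,0]]]';  python3 - <<'E'
from h import *
s=sense();print(s['tool_pos'],s['tcp_rot'],s['ft_force'],s['wrist_torque'])
S=cam('scene')
im=snapshot('scene')[:,:,::-1];cv2.imwrite('pics/sc5.png',cv2.resize(im[190:310,290:410],(600,600),interpolation=cv2.INTER_CUBIC))
im=snapshot('wrist');im=im[:,:,::-1];cv2.imwrite('pics/w6.png',im)
cv2.imwrite('pics/w6b.png',cv2.resize(im[220:460,200:440],(600,600),interpolation=cv2.INTER_CUBIC))
E
```

```text
time: 11.23
tool_pos: [511.7, -125.1, 71.5]
tcp_rot: [-179.8, 0.5, 39.5]
ft_force: [5.0, -2.4, -10.6]
finger_gap: 14.0
[ 511.74214872 -125.09823978   71.53840331] [-179.76390006    0.46556174   39.45868073] [  4.97719776  -2.40771624 -10.56217838] [-0.2198904  -0.88665243  0.01634122]
```

View pics/w6b.png

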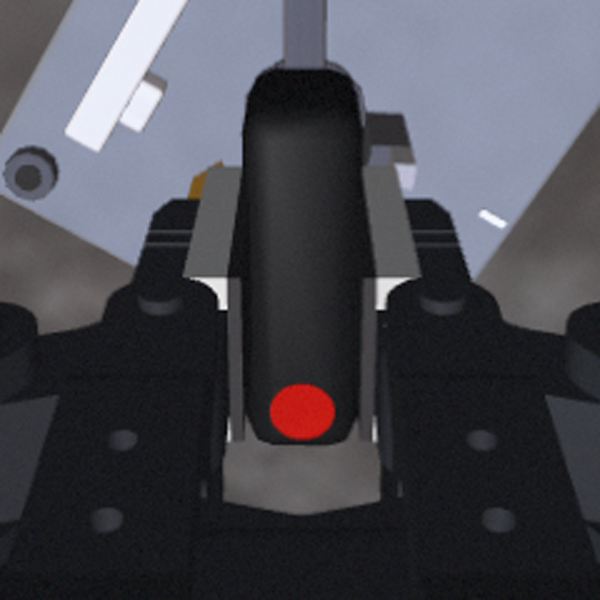

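View pics/sc5.png

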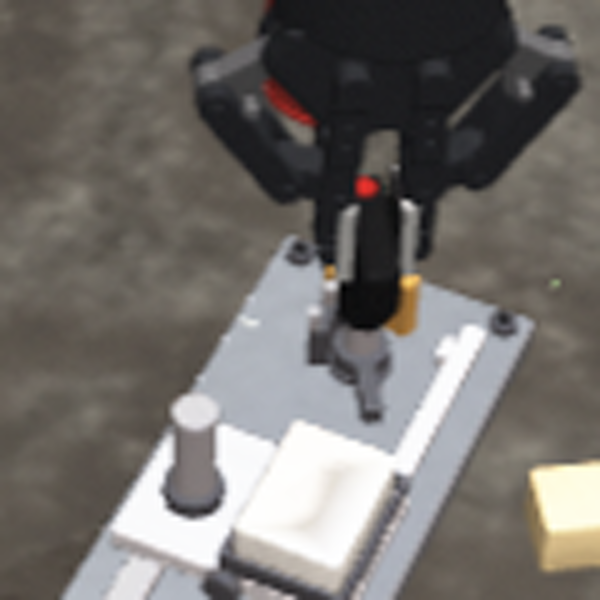

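```bash
python3 -m pendant '[[[0,0.01,0.02,0.2],[0,0,0.02,0.2],[0,0,0.02,0.1],[0,0,0.02,0.1],[0,0,0.01,0.1],[0,0,0.01,0.1],[0,0,0.01,0.1],[0,0,0.01,0.1],[0,0,0.01,0.1],[0,0,0.01,0.1]]]';  python3 - <<'E'
from h import *
s=sense();print(s['tool_pos'],s['tcp_rot'],s['ft_force'],s['wrist_torque'])
E
```

```text
time: 12.17
tool_pos: [512.1, -124.9, 70.2]
tcp_rot: [-179.8, 0.5, 33.6]
ft_force: [1.6, -0.4, -3.4]
finger_gap: 13.6
[ 512.06251744 -124.93137088   70.19299426] [-179.80018577    0.45827821   33.63163313] [ 1.63098233 -0.380685   -3.40520602] [-0.02118959 -0.33546633  0.09104579]
```

```bash
python3 -m pendant '[[[0,0,0.01,0.1],[0,0,0.01,0.1],[0,0,0.01,0.1],[0,0,0.01,0.1],[0,0,0.01,0.1],[0,0,0.01,0.1],[0,0,0,0],[0,0,0,0],[0,0,0,0],[0,0,0,0]]]';  python3 - <<'E'
from h import *
s=sense();print(s['tool_pos'],s['tcp_rot'],s['ft_force'],s['wrist_torque'])
E
```

```text
time: 13.0
tool_pos: [512.0, -125.0, 67.2]
tcp_rot: [-179.8, 0.5, 30.5]
ft_force: [4.4, -1.0, -7.7]
finger_gap: 14.1
[ 512.00006815 -125.00404167   67.17732345] [-179.81468643    0.45533264   30.48827665] [ 4.35449976 -1.00277451 -7.71730713] [-0.06973984 -0.79698149  0.02697521]
```

```bash
python3 -m pendant '[[[0,0,0.04,0],[0,0,0.04,0],[0,0,0.03,0],[0,0,0.02,0],[0,0,0,0],[0,0,0,0],[0,0,0,0],[0,0,0,0],[0,0,0,0],[0,0,0,0]]]';  python3 - <<'E'
from h import *
s=sense();print(s['tool_pos'],s['tcp_rot'],s['ft_force'],s['wrist_torque'])
E
```

```text
time: 13.83
tool_pos: [512.0, -125.0, 64.8]
tcp_rot: [-179.8, 0.5, 30.5]
ft_force: [3.2, -1.2, -7.5]
finger_gap: 13.6
[ 512.00921991 -125.00559377   64.78514123] [-179.81725657    0.45535211   30.4979215 ] [ 3.22486646 -1.24252154 -7.50822831] [-0.05909804 -0.67175048 -0.00845181]
```

```bash
python3 -m pendant '[[[0,0,0,0],[0,0,0,0],[0,0,0,0],[0,0,0,0],[0,0,-0.2,0],[0,0,-0.5,0],[0,0,-1,0],[0,0,-1,0],[0,0,-0.6,0],[0,0,0,0]]]' 0 40;  python3 - <<'E'
from h import *
s=sense();np.save('pics/s7.npy',s,allow_pickle=True);print(s['tool_pos'],s['tcp_rot'],s['ft_force'])
im=snapshot('wrist');im=im[:,:,::-1];cv2.imwrite('pics/w7.png',im)
im=snapshot('side')[:,:,::-1];cv2.imwrite('pics/sd7.png',cv2.resize(im[190:310,290:410],(600,600),interpolation=cv2.INTER_CUBIC))
E
```

```text
time: 14.67
tool_pos: [511.6, -124.6, 138.1]
tcp_rot: [-179.7, 0.6, 30.5]
ft_force: [0.6, -0.4, 0.5]
finger_gap: 42.9
[ 511.61026534 -124.55312054  138.07292273] [-179.72795655    0.57256328   30.53372985] [ 0.59618161 -0.4333107   0.45810986]
```

View pics/w7.png

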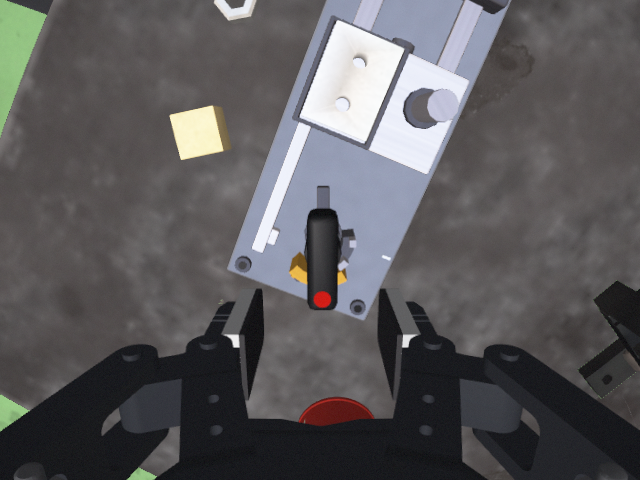

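View pics/sd7.png

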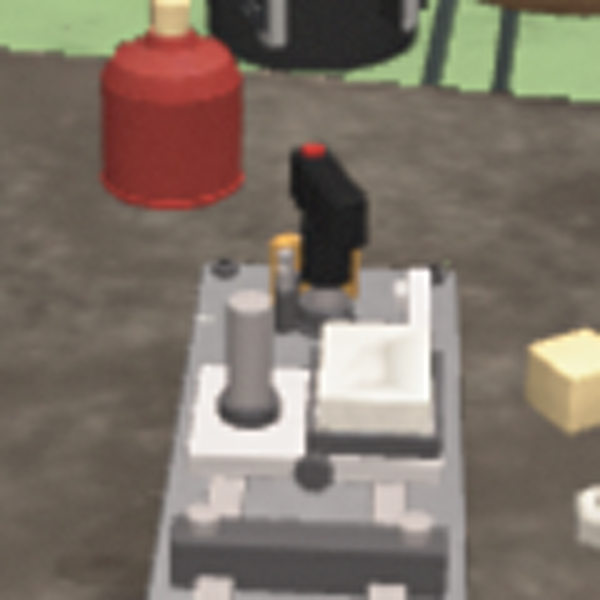

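Run:
```python
from h import *
def dot(im,box):
    hsv=cv2.cvtColor(np.ascontiguousarray(im),cv2.COLOR_BGR2HSV);x0,x1,y0,y1=box
    r=((hsv[...,1]>150)&(hsv[...,2]>120)&((hsv[...,0]<8)|(hsv[...,0]>172)))
    m=np.zeros_like(r);m[y0:y1,x0:x1]=r[y0:y1,x0:x1];M=cv2.moments(m.astype(np.uint8),True);return (M['m10']/M['m00'],M['m01']/M['m00'])
S,D=cam('scene'),cam('side')
a0=dot(cv2.imread('pics/scene0.png'),(345,365,228,240));b0=dot(cv2.imread('pics/side0.png'),(335,352,218,230))
sc=snapshot('scene')[:,:,::-1];cv2.imwrite('pics/sc7.png',cv2.resize(sc[190:310,290:410],(600,600),interpolation=cv2.INTER_CUBIC))
sd=snapshot('side')[:,:,::-1]
b1=dot(sd,(340,365,212,228))
print(a0,b0,b1);print('before',tri([(S,a0),(D,b0)]))
s=np.load('pics/s7.npy',allow_pickle=True).item();W=cam('wrist',s)
w=dot(cv2.imread('pics/w7.png'),(305,340,285,312));print('wrist dot',w,onz(W,w,82))
for z in (82,86,90): print(z,proj(D,onz(W,w,z)))
w1=cam('wrist',np.load('pics/s2.npy',allow_pickle=True).item());p=onz(w1,(320.56,330.74),82);print('bias before: proj',proj(D,p),'seen',b0,proj(S,p),a0)
print('after scene expects',proj(S,onz(W,w,82)),proj(S,onz(W,w,89.5)))
print('post',onz(W,(444,105),76), 'bumper?')
```

```text
(354.27777777777777, 233.61111111111111) (338.42424242424244, 223.03030303030303) (352.5, 219.5)
before (array([ 541.75657883, -132.03109201,   74.93646733]), [np.float64(4.916148244699548), np.float64(4.916148244699616)])
wrist dot (321.9695652173913, 298.9782608695652) [ 521.18251764 -142.92295382   82.        ]
82 [[352.27113957 219.65194643]]
86 [[352.60870604 218.14333357]]
90 [[352.94870573 216.62392471]]
bias before: proj [[345.35349303 222.92030538]] seen (338.42424242424244, 223.03030303030303) [[355.55965091 233.46125932]] (354.27777777777777, 233.61111111111111)
after scene expects [[365.40232244 230.07835652]] [[365.6223657  228.45561091]]
post [521.84326591 -29.8086804   76.        ] bumper?
```

View pics/sc7.png

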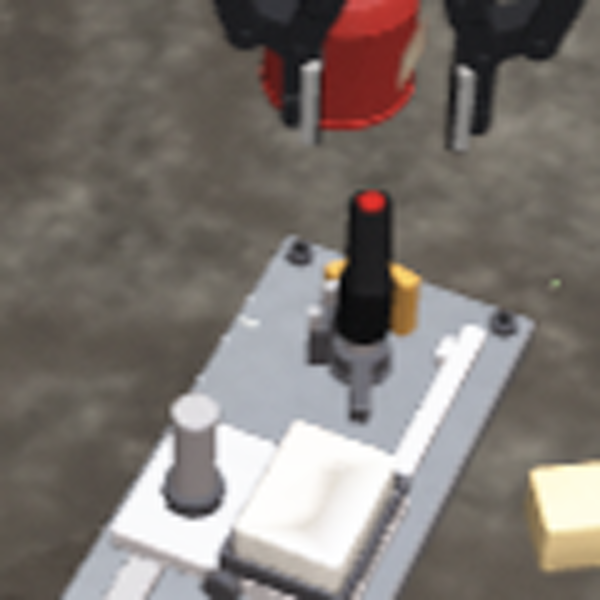

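Scene and side rays both put the red dot at its seated height: side row 219.5 against 219.65 expected, scene row 230.4 against 230.1. So the knob is down in FREE, about 67° clockwise. Next is the post, at about (521.5, -30).

```bash
python3 -m pendant '[[[0.7,-0.95,0,0],[0.7,-0.95,0,0],[0.7,-0.95,0,0],[0.7,-0.95,0,0],[0,0,0,-1],[0,0,0,-1],[0,0,0,-1],[0,0,0,-1],[0,0,0,-1],[0,0,0,-1]]]'; python3 -m pendant '[[[0,0,0,-1],[0,0,0,-1],[0,0,0,-1],[0,0,0,-1],[0,0,0,-1],[0,0,0,-1],[0,0,0,-1],[0,0,0,-1],[0,0,0,-0.4],[0,0,0,0]]]';  python3 - <<'E'
from h import *
s=sense();np.save('pics/s8.npy',s,allow_pickle=True);print(s['tool_pos'],s['tcp_rot'],s['ft_force'])
im=snapshot('wrist');im=im[:,:,::-1];cv2.imwrite('pics/w8.png',im)
E
```

```text
time: 15.7
tool_pos: [509.6, -23.7, 118.5]
tcp_rot: [-177.9, 1.0, 59.0]
ft_force: [0.3, -0.0, 0.2]
finger_gap: 42.7
time: 16.53
tool_pos: [498.4, -22.0, 102.5]
tcp_rot: [-176.3, -1.2, 99.8]
ft_force: [0.5, 0.4, -0.5]
finger_gap: 42.3
[498.42262895 -22.0171213  102.54091516] [-176.26075966   -1.16873536   99.78841964] [ 0.47168142  0.42173334 -0.47420878]
```

View pics/w8.png

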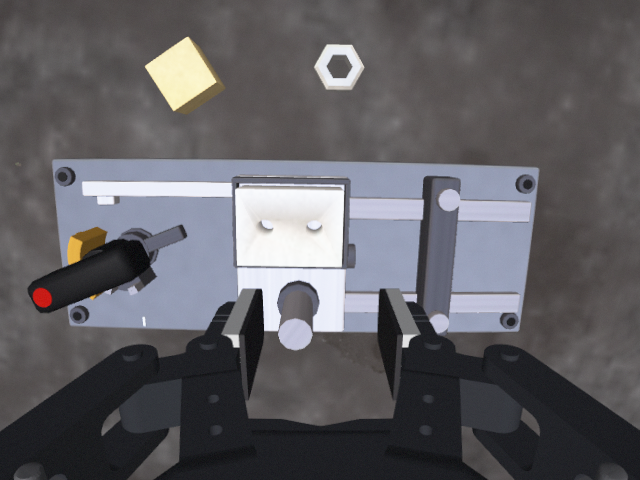

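Run:
```python
from h import *
s=np.load('pics/s8.npy',allow_pickle=True).item();W=cam('wrist',s)
p=onz(W,(296,334),76);print('post',p)
e=np.array([np.cos(np.radians(8.7)),np.sin(np.radians(8.7))]);f=np.array([-e[1],e[0]])
k=np.array([510,-127.])
for n,q,z in [('post',(296,334),76),('bump',(356,256),25),('stop',(423,250),40),('stop',(423,250),25),('stopU',(424,180),40)]:
    v=onz(W,q,z)[:2]-k;print(n,v@e,v@f)
T=Ttool(s);d=T[:3,:3].T@(np.array([p[0],p[1],58])-T[:3,3]);print('to go in tool axes',d)
d=T[:3,:3].T@(np.array([521.5,-30,58])-T[:3,3]);print('alt',d)
```

```text
post [520.96343757 -29.53074336  76.        ]
post 25.5805707204964 94.68942578418125
bump 2.0719375644210984 126.09092928746867
stop -5.4484591839629175 159.47582224149056
stop -1.8769553006264574 163.7087008553246
stopU -41.83380092258139 157.51263144940194
to go in tool axes [-12.14256861  23.77992296  42.84284052]
alt [-12.69609993  24.22720356  42.80229181]
```

```bash
python3 -m pendant '[[[-0.31,0.6,0,0.1],[-0.31,0.6,0,0.1],[0,0,0,0],[0,0,0.4,0],[0,0,0.4,0],[0,0,0.4,0],[0,0,0.4,0],[0,0,0.2,0],[0,0,0,0],[0,0,0,0]]]';  python3 - <<'E'
from h import *
s=sense();print(s['tool_pos'],s['tcp_rot'],s['ft_force'])
T=Ttool(s);print(T[:3,:3].T@(np.array([521.2,-29.8,57])-T[:3,3]))
im=snapshot('wrist');im=im[:,:,::-1];cv2.imwrite('pics/w9.png',im)
E
```

```text
time: 17.42
tool_pos: [514.9, -28.5, 54.8]
tcp_rot: [-175.6, -1.3, 98.3]
ft_force: [1.0, -0.4, 0.6]
finger_gap: 42.7
[514.9218112  -28.51976112  54.81990021] [-175.57825595   -1.28206391   98.31060356] [ 1.0434945  -0.40725848  0.5634609 ]
[-2.1249177   5.83748886 -2.68625201]
```

View pics/w9.png

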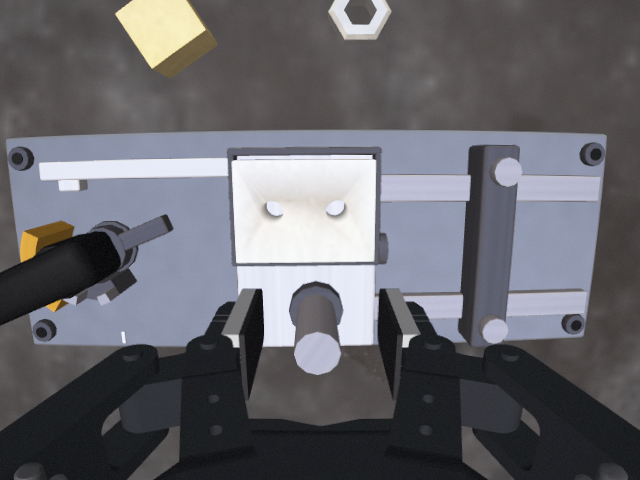

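```bash
python3 -m pendant '[[[-0.05,0.25,-0.1,0],[0,0.02,0,0],[0,0,0,0],[0,0,0,0],[0,0,0,0],[0,0,0,0],[0,0,0,0],[0,0,0,0]
,[0,0,0,0],[0,0,0,0]]]' -0.44 20;  python3 - <<'E'
from h import *
s=sense();print(s['tool_pos'],s['tcp_rot'],s['ft_force'])
im=snapshot('wrist');im=im[:,:,::-1];cv2.imwrite('pics/w10.png',im)
E
```

```text
time: 18.3
tool_pos: [523.2, -29.0, 59.1]
tcp_rot: [-175.8, -1.2, 98.3]
ft_force: [0.4, 0.5, -0.0]
finger_gap: 23.7
[523.23696685 -29.02511181  59.11620075] [-175.82343996   -1.20821688   98.32127522] [ 0.36847764  0.47944598 -0.03323704]
```

View pics/w10.png

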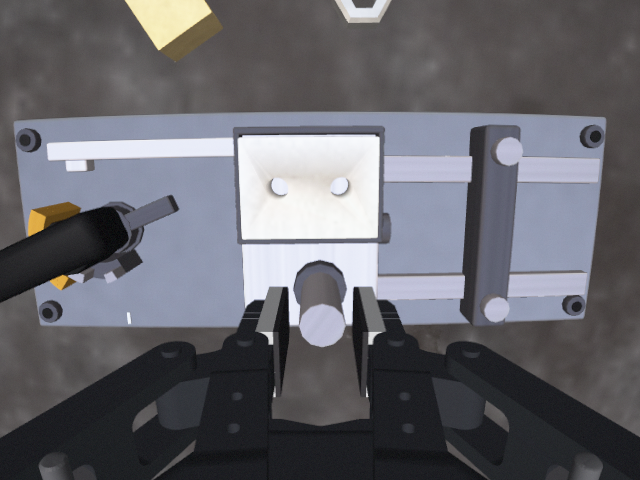

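```bash
python3 -m pendant '[[[0.1,0,0,0],[0.1,0,0,0],[0.1,0,0,0],[0.1,0,0,0],[0.1,0,0,0],[0.1,0,0,0],[0.1,0,0,0],[0.1,0,0,0],[0.1,0,0,0],[0.1,0,0,0]]]';  python3 - <<'E'
from h import *
s=sense();print(s['tool_pos'],s['tcp_rot'],s['ft_force'])
E
```

```text
time: 19.18
tool_pos: [520.0, -8.6, 59.2]
tcp_rot: [-175.8, -1.1, 98.3]
ft_force: [1.2, -2.4, -1.7]
finger_gap: 24.0
[519.99745882  -8.59860671  59.1759036 ] [-175.80876319   -1.08665818   98.30116299] [ 1.22538358 -2.35717141 -1.70759701]
```

```bash
python3 -m pendant '[[[0.08,0,0,0],[0.08,0,0,0],[0.08,0,0,0],[0.08,0,0,0],[0.08,0,0,0],[0.08,0,0,0],[0.08,0,0,0],[0.05,0,0,0],[0,0,0,0],[0,0,0,0]]]';  python3 - <<'E'
from h import *
s=sense();print(s['tool_pos'],s['tcp_rot'],s['ft_force'])
im=snapshot('wrist');im=im[:,:,::-1];cv2.imwrite('pics/w11.png',im)
W=cam('wrist',s)
E
```

```text
time: 20.02
tool_pos: [517.8, 5.4, 59.2]
tcp_rot: [-175.8, -1.1, 98.3]
ft_force: [1.4, -2.7, -1.7]
finger_gap: 23.8
[517.84579685   5.38155973  59.20186543] [-175.79562549   -1.10020156   98.32524367] [ 1.35087213 -2.65103001 -1.71184199]
```

View pics/w11.png

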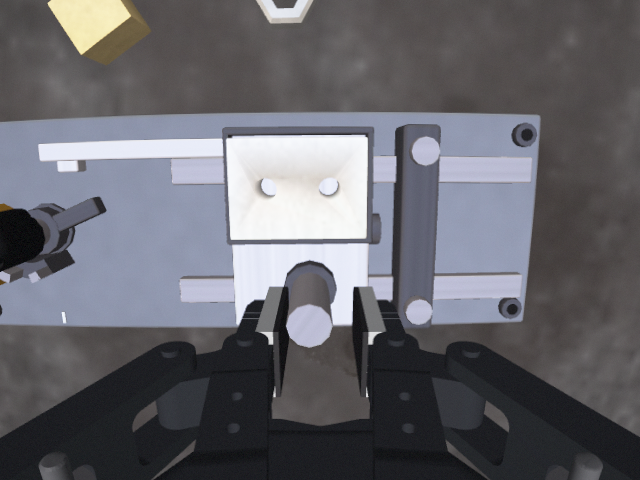

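```bash
python3 -m pendant '[[[0.03,0,0,0],[0.03,0,0,0],[0.03,0,0,0],[0.03,0,0,0],[0.03,0,0,0],[0.03,0,0,0],[0.03,0,0,0],[0.03,0,0,0],[0.03,0,0,0],[0.03,0,0,0]]]';  python3 - <<'E'
from h import *
s=sense();print(s['tool_pos'],s['ft_force'])
E
```

```text
time: 20.9
tool_pos: [516.9, 11.5, 59.2]
tcp_rot: [-175.8, -1.1, 98.3]
ft_force: [0.6, -1.8, -2.5]
finger_gap: 23.9
[516.88093867  11.52877783  59.21670667] [ 0.57825433 -1.75679376 -2.46050026]
```

```bash
python3 -m pendant '[[[0.03,0,0,0],[0.03,0,0,0],[0.03,0,0,0],[0,0,0,0],[0,0,0,0],[0,0,0,0],[0,0,0,0],[0,0,0,0],[0,0,0,0],[0,0,0,0]]]';  python3 - <<'E'
from h import *
s=sense();print(s['tool_pos'],s['ft_force'])
im=snapshot('wrist');im=im[:,:,::-1];cv2.imwrite('pics/w12.png',im)
E
```

```text
time: 21.73
tool_pos: [516.6, 13.2, 59.3]
tcp_rot: [-175.8, -1.1, 98.3]
ft_force: [0.9, -3.1, -1.8]
finger_gap: 24.0
[516.6368868   13.24691997  59.25464215] [ 0.89129898 -3.11363319 -1.7943168 ]
```

View pics/w12.png

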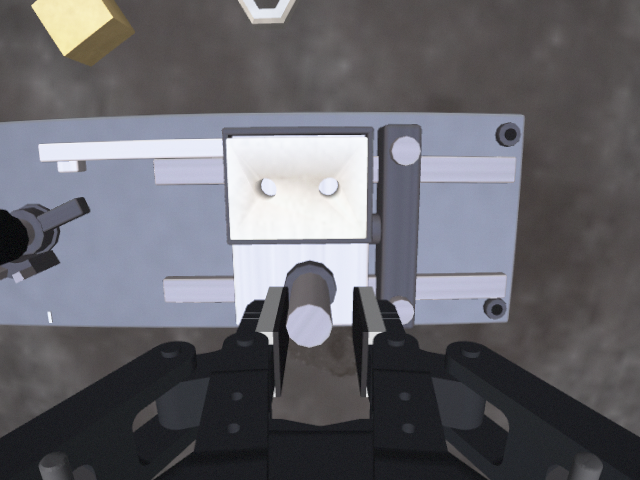

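```bash
python3 -m pendant '[[[0.02,0,0,0],[0.02,0,0,0],[0.02,0,0,0],[0.02,0,0,0],[0.02,0,0,0],[0.02,0,0,0],[0.02,0,0,0],[0.02,0,0,0],[0,0,0,0],[0,0,0,0]]]';  python3 - <<'E'
from h import *
s=sense();print(s['tool_pos'],s['ft_force'])
E
```

```text
time: 22.62
tool_pos: [516.6, 13.3, 59.2]
tcp_rot: [-175.8, -0.8, 98.3]
ft_force: [0.7, -2.9, -2.1]
finger_gap: 24.0
[516.62196544  13.25544539  59.16913082] [ 0.73949237 -2.90482107 -2.06482082]
```

```bash
python3 -m pendant '[[[0.05,0,0,0],[0.05,0,0,0],[0.05,0,0,0],[0.05,0,0,0],[0.05,0,0,0],[0.05,0,0,0],[0,0,0,0],[0,0,0,0],[0,0,0,0],[0,0,0,0]]]';  python3 - <<'E'
from h import *
s=sense();print(s['tool_pos'],s['ft_force'],s['tcp_rot'])
im=snapshot('scene')[:,:,::-1];cv2.imwrite('pics/sc13.png',cv2.resize(im[250:370,270:390],(600,600),interpolation=cv2.INTER_CUBIC))
im=snapshot('side')[:,:,::-1];cv2.imwrite('pics/sd13.png',cv2.resize(im[210:330,290:410],(600,600),interpolation=cv2.INTER_CUBIC))
E
```

```text
time: 23.45
tool_pos: [516.7, 13.2, 59.1]
tcp_rot: [-175.8, -0.1, 98.2]
ft_force: [1.8, -3.3, -1.9]
finger_gap: 23.8
[516.65324798  13.21186553  59.09647018] [ 1.80701064 -3.2987663  -1.87683502] [-1.75826959e+02 -1.47512615e-01  9.81963203e+01]
```

View pics/sc13.png

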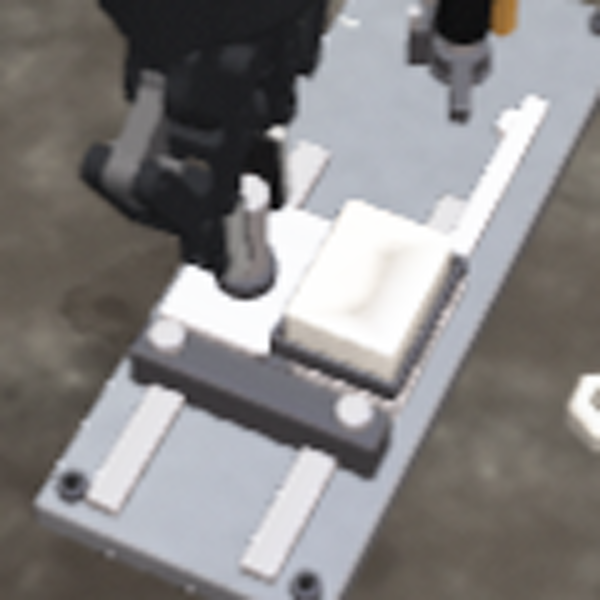

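View pics/sd13.png

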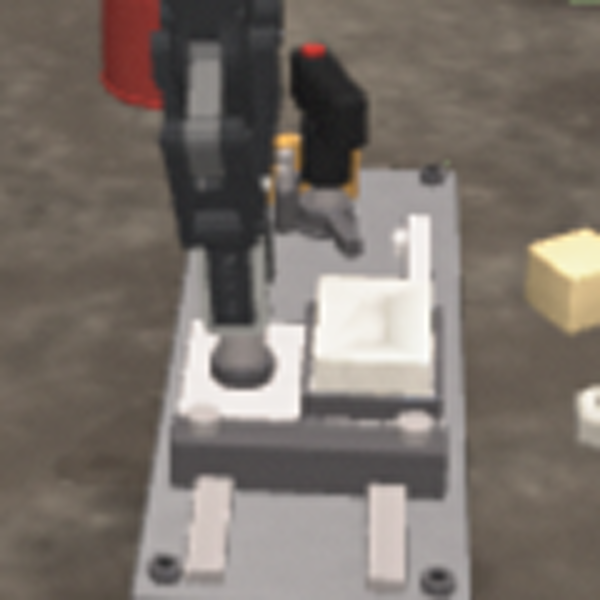

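```bash
python3 -m pendant '[[[-0.1,0,0,0],[-0.05,0,0,0],[0,0,0,0],[0,0,0,0],[0,0,-0.3,0],[0,0,-0.6,0],[0,0,-1,0],[0,0,-1,0],[0,0,-1,0],[0,0,0,0]]]' 0;  python3 - <<'E'
from h import *
s=sense();np.save('pics/s14.npy',s,allow_pickle=True);print(s['tool_pos'],s['ft_force'],s['tcp_rot'])
im=snapshot('wrist');im=im[:,:,::-1];cv2.imwrite('pics/w14.png',im)
im=snapshot('side')[:,:,::-1];cv2.imwrite('pics/sd14.png',cv2.resize(im[210:330,290:410],(600,600),interpolation=cv2.INTER_CUBIC))
E
```

```text
time: 24.38
tool_pos: [521.9, 13.2, 143.5]
tcp_rot: [-175.7, -0.4, 98.2]
ft_force: [1.1, -0.0, 0.8]
finger_gap: 42.6
[521.86535433  13.22849652 143.46139771] [ 1.07297981 -0.0314248   0.81163262] [-175.69536897   -0.42353571   98.24545401]
```

View pics/w14.png

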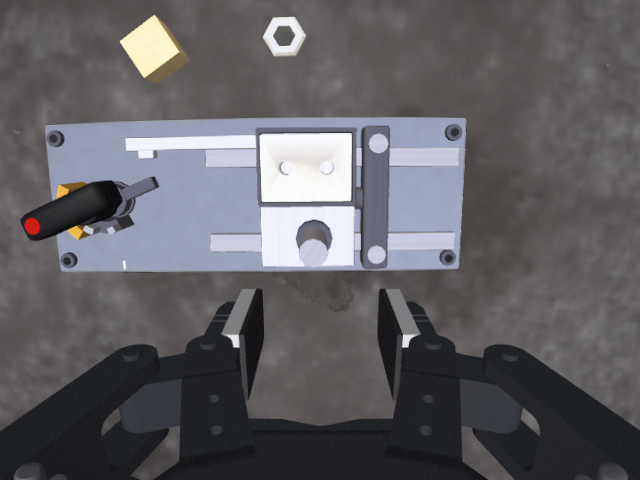

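View pics/sd14.png

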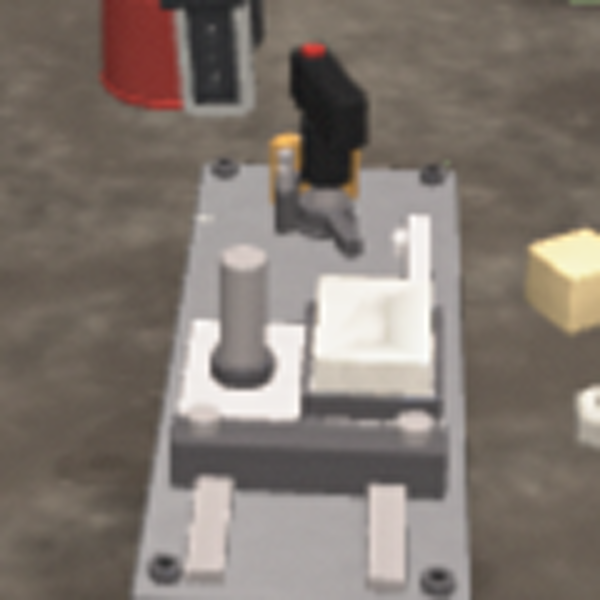

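Run:
```python
from h import *
im=cv2.imread('pics/w14.png');cv2.imwrite('pics/w14b.png',cv2.resize(im[170:230,340:400],(600,600),interpolation=cv2.INTER_CUBIC))
W=cam('wrist',np.load('pics/s14.npy',allow_pickle=True).item())
a=onz(W,(313,254),76);print(a, 'moved',a[:2]-np.array([521.2,-29.8]),np.hypot(*(a[:2]-np.array([521.2,-29.8]))))
```

```text
[516.14943624   8.07147218  76.        ] moved [-5.05056376 37.87147218] 38.206761170227665
```

View pics/w14b.png

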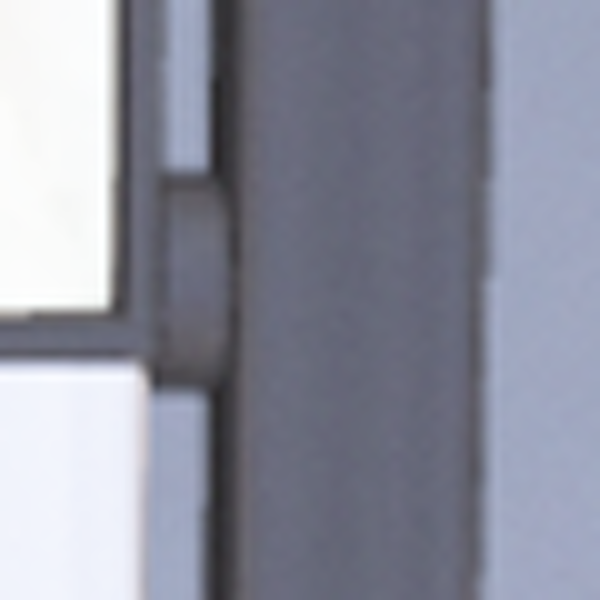

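The zoom shows the bumper touching the stop face with no plate visible between them. The post moved 38 mm, the gripper is clear, and the knob is down in FREE. I'm handing in.

```bash
python3 -c "
from bench import *
print(hand_in()); print(sense()['time'])"
```

```text
the job is handed in; nothing more can be done
None
the job is handed in; nothing more can be done
```

The knob is turned and down in the FREE notch, the carriage's bumper is against the end stop, and the gripper is off everything. I handed it in at about 24.5 s, and the system gave no verdict.

- **Knob:** I lifted it about 10 mm, turned it clockwise, and let it ride on the rim until it dropped into FREE about 67° round. Then I lowered it gently and released it. The scene and side views both put the red dot at its seated height, to within about 1 mm.
- **Carriage:** I pushed it by the post with the jaws loosely straddling it, and it moved about 38 mm. It then stopped advancing under further small pushes, at about 3–4 N at the wrist. The last close-up shows no gap between bumper and stop.
- **Bystanders:** I never touched the oil can, the slug or the nut. They look unmoved in the last pictures, but I didn't measure their positions again.

**Checks that disagreed:**
- The first fixed-camera estimates of the knob differed from the wrist camera by 2–4 mm. I used the wrist view and centred the jaws by eye.
- My re-measurement of the knob's starting height from the fixed cameras was spoiled because the red mask picked up the oil can.
- Turning the tool quickly over the post tilted it about 4° and dropped it about 35 mm. It touched nothing, and I corrected the position before going down; the tilt stayed.

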